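# Lay out a conduit fitting kit on its footprint mats

## Robot

A 7-joint arm with a two-finger parallel gripper is mounted at the origin on the work surface. World frame = base frame: x ahead of the robot, y to its left, z up, the work surface at z = 0. Lengths are in mm, angles in rad, forces in N, time in s.
With the tool pointing down it reaches from about 400 to 850 mm from the base axis. Payload 4.5 kg.
Tool frame: the origin (TCP) lies midway between the tips of the shut fingers; the grasp point (between the pads) lies 19 mm behind it; z points along the fingers, y is the line along which they close (so a half turn about z gives the same grasp; the last joint's range is limited). The gripper opens to 88 mm and grips with 3 to 60 N. Pads are 18 mm wide; open, the fingers measure 123 mm over their backs; the gripper's body (75 mm by 187 mm) begins 45 mm behind the grasp point.
Start: joints at [-1.169, 0.689, -0.195, 1.565, 0.157, 0.902, -0.215], TCP at [224.709, 583.232, 238.743] pointing down, gripper open.
Joint ranges: [-3.01, 3.01], [-0.46, 2.08], [-1.47, 1.51], [0.13, 2.56], [-1, 4.14], [0.04, 2.09], [-2.66, 2.66]. Speed limits (rad/s): [2.57, 2.57, 3.14, 3.14, 3.14, 3.14, 3.14].

## Interface

Orientations are given as a 3x3 rotation matrix whose columns are the frame's x, y, z axes.
In Python, from plant import manip, optics gives the robot as it stands. Calls block until the motion is done:
- manip.reach(position, orientation): joint-space move of the TCP to a pose.
- manip.move_straight(position, ori=None, vel=150, until_force=None): straight line of the TCP; ori=None keeps the orientation; vel is the mean speed in mm/s. With until_force (N) it stops when the force on the tool has changed by that much, and returns True; else False.
- manip.set_joints(angles): joint-space move.
- manip.grip(opening, grasp_force=None): opening from 0.0 (shut) to 1.0 (fully open); grasp_force is the grip in N (None keeps the last); returns when the fingers have stopped.
- manip.dwell(seconds).
- manip.inverse_kinematics(position, orientation): joint angles nearest the present ones, or None.
- optics.read_camera(name): name is "scene" or "top"; returns a dict with "color" (400x640x3 uint8, red, green, blue), "fx", "fy", "cx", "cy" (pixels), "rvec" (rotation vector, rad) and "tvec" (3), from world to camera coordinates, as OpenCV has them. Camera axes: x right, y down, z forward; pixel columns grow to the right and rows downward; lengths in mm; the calibration is good to about 2 mm. A picture is of the moment at which its call begins. There is no depth.
A pose or a line that the arm cannot do raises manip.IKError and nothing moves.
- manip.sign_off(): hands the job in; it is judged then, once.
Trained networks look in a picture, given as the dict that the camera call returned (one of the last four; its "shot" number tells which), for a name from the list of things; names that differ only in an ending like _2 or _b are one class to them, and where a whole thing is asked for, a point or a joint stands for the part that bears it (a point fixed in the world has none). Each returns a list of dicts, best first, with "confidence" (0 to 1); they miss things now and then, are a little off and sometimes report something else, mostly with a low value. They report only what shows in the picture. A call takes as long as a camera call.
- optics.trace(thing, picture): "mask" (400x640 bool, what is visible of it) and "centre" ([column, row] in pixels, amid what is visible of it).
Readings, each from a call of its own:
- manip.get_time_s(): time.
- manip.get_joint_positions(): joint angles.
- manip.get_qvel(): joint speeds.
- manip.get_tau(): joint torques, N m.
- manip.get_ee_pos(): TCP position.
- manip.get_tcp_rot(): TCP orientation.
- manip.get_force(): force on the tool from outside, world axes, zero at the start.
- manip.get_wrist_torque(): the same for the moment, N m.
- manip.get_width(): opening from 0.0 (shut) to 1.0 (fully open).
- manip.get_gripper_force(): force on a finger pad.
Only numpy, scipy, OpenCV 4.12 (cv2) and the standard library are available. Lean on these libraries where they do the work, as an engineer would, in place of code of your own. Each camera call takes 0.05 s, during which the arm holds its last target. There are 200 camera calls.

## Task

Lay out this order of conduit fittings for issue: stand each of the five loose metal fittings on the black mat whose white footprint matches it in shape and size, upright and centred on the footprint. Turn the rectangular box and the long conduit body to lie along their footprints; the turn of the other three does not matter. Set each one down and let go of it there; do not drop or throw any.

Things in the scene. Friction and masses are not known exactly. Their poses are not given: they have to be found in the camera images.
- octagon_box: Loose small octagonal junction box of bare steel sheet, open at the top: 66 mm across its flats (71 mm over its corners), 40 mm high, walls 2.5 mm; four of its flat sides face its +x, -x, +y and -y, the other four lie half-way between. Origin at the centre of its underside, z up.
- switch_box: Loose rectangular switch box of bare steel sheet, open at the top: 100 mm long (its x), 54 mm wide (its y), 42 mm high, walls 2.5 mm. Origin at the centre of its underside, z up.
- conduit_body: Loose straight conduit body of bare aluminium with a screwed cover on top: a block 80 mm long (its x), 34 mm wide (its y), 37 mm high, with a round hub 28 mm in diameter at each end, 120 mm long in all. It is alike end for end. Origin at the centre of its underside, z up.
- large_coupling: Loose large conduit coupling, a bare steel tube standing on end: 52 mm outside, 42 mm inside diameter, 57 mm high. Origin at the centre of its underside, z up.
- small_coupling: Loose small conduit coupling, a bare steel tube standing on end: 33 mm outside, 25 mm inside diameter, 41 mm high. Origin at the centre of its underside, z up.
- mat_octagon: Fixed black rubber mat, 110 mm (its x) by 150 mm (its y) and 6 mm thick, with a white footprint in its middle, drawn 3 mm larger all round than the fitting it belongs to: a filled octagon, 72 mm across its flats, for the octagonal box. Origin at the centre of the mat's underside, right under the centre of the footprint; the top face is 6 mm above it. z up.
- mat_switch: Fixed black rubber mat, 110 mm (its x) by 150 mm (its y) and 6 mm thick, with a white footprint in its middle, drawn 3 mm larger all round than the fitting it belongs to: a filled rectangle 106 mm (along the mat's y) by 60 mm (along its x), for the switch box. Origin at the centre of the mat's underside, right under the centre of the footprint; the top face is 6 mm above it. z up.
- mat_body: Fixed black rubber mat, 110 mm (its x) by 150 mm (its y) and 6 mm thick, with a white footprint in its middle, drawn 3 mm larger all round than the fitting it belongs to: a narrow filled bar 126 mm long (along the mat's y) and 40 mm wide (along its x), stepped narrower (34 mm) at both ends, for the conduit body. Origin at the centre of the mat's underside, right under the centre of the footprint; the top face is 6 mm above it. z up.
- mat_large: Fixed black rubber mat, 110 mm (its x) by 150 mm (its y) and 6 mm thick, with a white footprint in its middle, drawn 3 mm larger all round than the fitting it belongs to: a large white ring 58 mm across with a 38 mm black middle, for the large coupling. Origin at the centre of the mat's underside, right under the centre of the footprint; the top face is 6 mm above it. z up.
- mat_small: Fixed black rubber mat, 110 mm (its x) by 150 mm (its y) and 6 mm thick, with a white footprint in its middle, drawn 3 mm larger all round than the fitting it belongs to: a small white ring 39 mm across with a 21 mm black middle, for the small coupling. Origin at the centre of the mat's underside, right under the centre of the footprint; the top face is 6 mm above it. z up.

How it is judged (in metres and radians):
At the end, for the whole second after the job is handed in: Each fitting stands on its matching mat: centre within 12 mm of the footprint's centre, underside on the mat, tilted under 0.1 rad, let go, at rest (under 0.02 m/s); the switch box and conduit body lie within 0.2 rad of their footprints' long direction, either way round (horizontal distance between octagon_box and mat_octagon below 0.012 m and z of octagon_box in the frame of mat_octagon between 0.003 and 0.01 m and angle between each of octagon_box, switch_box, conduit_body, large_coupling, small_coupling's own z axis and vertical below 0.1 rad and linear speed of each of octagon_box, switch_box, conduit_body, large_coupling, small_coupling below 0.02 m/s and contact force between the fingers and octagon_box below 0.05 N and horizontal distance between switch_box and mat_switch below 0.012 m and z of switch_box in the frame of mat_switch between 0.003 and 0.01 m and contact force between the fingers and switch_box below 0.05 N and angle between the x axis of switch_box and the y axis of mat_switch, either way round below 0.2 rad and horizontal distance between conduit_body and mat_body below 0.012 m and z of conduit_body in the frame of mat_body between 0.003 and 0.01 m and contact force between the fingers and conduit_body below 0.05 N and angle between the x axis of conduit_body and the y axis of mat_body, either way round below 0.2 rad and horizontal distance between large_coupling and mat_large below 0.012 m and z of large_coupling in the frame of mat_large between 0.003 and 0.01 m and contact force between the fingers and large_coupling below 0.05 N and horizontal distance between small_coupling and mat_small below 0.012 m and z of small_coupling in the frame of mat_small between 0.003 and 0.01 m and contact force between the fingers and small_coupling below 0.05 N); the robot touches nothing.
It fails at once if a fitting is dropped or thrown (it moves faster than 0.8 m/s while no finger holds it, as after a fall of more than about 33 mm) ((contact force between the fingers and octagon_box below 0.05 N and linear speed of octagon_box above 0.8 m/s) or (contact force between the fingers and switch_box below 0.05 N and linear speed of switch_box above 0.8 m/s) or (contact force between the fingers and conduit_body below 0.05 N and linear speed of conduit_body above 0.8 m/s) or (contact force between the fingers and large_coupling below 0.05 N and linear speed of large_coupling above 0.8 m/s) or (contact force between the fingers and small_coupling below 0.05 N and linear speed of small_coupling above 0.8 m/s)).
It also fails if it takes over 115 s, if anything falls off the work surface, if the arm or the gripper's body presses on something with over 40 N, if the wrist force passes 120 N, or if a joint passes its speed limit or range.

## Working session

There is one attempt and no reset: what is moved stays moved. The work goes in short steps, each a Python script; the robot and the scene stay as the last script left them, time stands still between calls to the robot, and variables do not carry over. Pictures are saved under pics/ and viewed, at most 14 in all, crops included, and the job is handed in when it is done.

```bash
mkdir -p pics; ls; python3 - <<'E'
from plant import manip, optics
import cv2, numpy as np
for n in ("top","scene"):
    p=optics.read_camera(n); cv2.imwrite(f"pics/{n}0.png",p["color"][:,:,::-1])
    R=cv2.Rodrigues(np.array(p["rvec"],float))[0]; print(n,p["fx"],p["cx"],p["cy"],(-R.T@np.ravel(p["tvec"])).round(),R.round(2).tolist())
    for t in "octagon_box switch_box conduit_body large_coupling small_coupling mat_octagon mat_switch mat_body mat_large mat_small".split():
        print(t,[(round(d["confidence"],2),np.round(d["centre"]).tolist(),int(d["mask"].sum())) for d in optics.trace(t,p)][:3])
print(manip.get_time_s())
E
```

```text
pics
top 460.00250536267475 324.18273423451274 205.1583606012791 [ 416.  -15. 1458.] [[0.02, -1.0, -0.01], [-1.0, -0.02, -0.07], [0.07, 0.01, -1.0]]
octagon_box [(0.91, [233.0, 250.0], 384)]
switch_box [(0.7, [325.0, 222.0], 574)]
conduit_body [(0.91, [417.0, 262.0], 435)]
large_coupling []
small_coupling [(0.61, [266.0, 216.0], 26)]
mat_octagon [(0.8, [319.0, 158.0], 1623)]
mat_switch [(0.69, [460.0, 210.0], 1568)]
mat_body []
mat_large [(0.85, [393.0, 172.0], 1607)]
mat_small [(0.72, [237.0, 253.0], 463), (0.7, [186.0, 201.0], 1645)]
scene 381.1248515079075 319.0029199662492 198.85469319602953 [1231.  241.  642.] [[-0.33, 0.94, 0.01], [0.59, 0.22, -0.78], [-0.74, -0.25, -0.63]]
octagon_box [(0.91, [439.0, 195.0], 609)]
switch_box [(0.67, [227.0, 218.0], 1766), (0.57, [327.0, 188.0], 662)]
conduit_body []
large_coupling [(0.9, [265.0, 178.0], 446), (0.33, [298.0, 249.0], 2456)]
small_coupling [(0.52, [392.0, 206.0], 262)]
mat_octagon [(0.25, [224.0, 219.0], 1724)]
mat_switch [(0.71, [178.0, 173.0], 1194)]
mat_body [(0.95, [403.0, 257.0], 2609)]
mat_large [(0.68, [226.0, 216.0], 1777)]
mat_small [(0.74, [500.0, 252.0], 2338)]
1.1
```

View pics/top0.png

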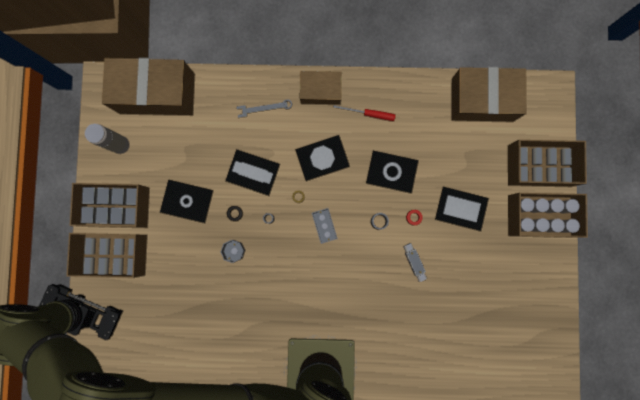

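View pics/scene0.png

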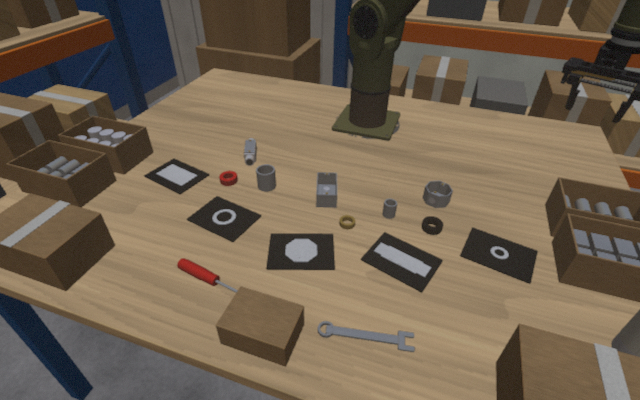

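The top view shows the octagon box at (233,250), switch box (325,225), conduit body (415,262), large coupling (379,221) and small coupling (269,218). The mats run small (186,201), body (252,172), octagon (322,158), large (393,172), switch (462,209). The coloured rings are clutter. Next I fit the silhouettes.

```bash
cat > vis.py <<'E'
import cv2, numpy as np, json
from scipy.optimize import minimize
from plant import optics
def prism(poly,z0,z1): return np.array([[x,y,z] for z in (z0,z1) for x,y in poly],float)
def circ(r,n=32,ph=0): a=np.arange(n)*2*np.pi/n+ph; return np.c_[r*np.cos(a),r*np.sin(a)]
def rect(l,w): return np.array([[l,w],[-l,w],[-l,-w],[l,-w]])/2
hub=np.array([[x,y,18.5+z] for x in (-60,60) for y,z in circ(14)])
MODEL={'octagon_box':[prism(circ(33/np.cos(np.pi/8),8,np.pi/8),0,40)],'switch_box':[prism(rect(100,54),0,42)],
 'conduit_body':[prism(rect(80,34),0,37),hub],'large_coupling':[prism(circ(26),0,57)],'small_coupling':[prism(circ(16.5),0,41)]}
MATFP={'mat_octagon':rect(110,150),'mat_switch':rect(110,150),'mat_body':rect(110,150),'mat_large':rect(110,150),'mat_small':rect(110,150)}
S=8
def K(p): return np.array([[p['fx'],0,p['cx']],[0,p['fy'],p['cy']],[0,0,1.]])
def proj(p,X): return cv2.projectPoints(np.asarray(X,float).reshape(-1,3),np.array(p['rvec'],float),np.array(p['tvec'],float),K(p),None)[0][:,0]
def ray(p,uv,z):
    R=cv2.Rodrigues(np.array(p['rvec'],float))[0]; c=-R.T@np.ravel(p['tvec']); d=R.T@np.linalg.inv(K(p))@[uv[0],uv[1],1]
    return c+d*(z-c[2])/d[2]
def fit(p,mask,parts,x0,half=28,yaws=np.arange(0,np.pi,np.pi/8)):
    """pose x,y,yaw (z base x0[2]) whose silhouette best overlaps the mask"""
    u,v=np.round(proj(p,[x0])[0]).astype(int)
    o=np.array([u-half,v-half]); m=mask[v-half:v+half,u-half:u+half].astype(np.float32)
    def ren(q):
        c,s=np.cos(q[2]),np.sin(q[2]); im=np.zeros((2*half*S,)*2,np.uint8)
        for P in parts:
            X=np.c_[P[:,:2]@np.array([[c,s],[-s,c]])+q[:2],P[:,2]+x0[2]]
            h=cv2.convexHull(((proj(p,X)-o+.5)*S*16-8).astype(np.int32)); cv2.fillConvexPoly(im,h,255,shift=4)
        return cv2.resize(im,(2*half,2*half),interpolation=cv2.INTER_AREA)/255.
    f=lambda q: np.abs(ren(q)-m).sum()
    best=None
    for y in yaws:
        r=minimize(f,[x0[0],x0[1],y],method='Nelder-Mead',options=dict(initial_simplex=[[x0[0]-8,x0[1]-8,y-.1],[x0[0]+10,x0[1],y],[x0[0],x0[1]+10,y],[x0[0],x0[1],y+.25]],xatol=.05,fatol=.1))
        if best is None or r.fun<best.fun: best=r
    return best.x,best.fun/m.sum()
def blob(mask,uv):
    n,l=cv2.connectedComponents(mask.astype(np.uint8)); ys,xs=np.nonzero(l); k=np.argmin((xs-uv[0])**2+(ys-uv[1])**2)
    b=(l==l[ys[k],xs[k]]).astype(np.uint8); c=cv2.findContours(b,cv2.RETR_EXTERNAL,cv2.CHAIN_APPROX_NONE)[0]
    cv2.drawContours(b,c,-1,1,-1); return b
E
cat > look.py <<'E'
from vis import *
A={'octagon_box':((233,250),(438,194)),'switch_box':((325,226),(327,190)),'conduit_body':((415,262),(250,152)),'large_coupling':((379,221),(266,178)),'small_coupling':((269,218),(389,209))}
M={'mat_small':(186,201),'mat_body':(252,172),'mat_octagon':(322,158),'mat_large':(393,172),'mat_switch':(462,209)}
out={}
P=[optics.read_camera(n) for n in ('top','scene')]
for k,uv in M.items():
    p=P[0]; V=p['color'].max(2).astype(int); sat=V-p['color'].min(2)
    dark=blob((V<60),(uv[0]-12 if k!='x' else 0,uv[1]+8))
    q,e=fit(p,dark,[prism(rect(110,150),0,6)],ray(p,uv,0),40)
    b=dark*((V>115)) ; fc=np.argwhere(b)[:,::-1].mean(0); out[k]=q.tolist()
    print(k,q.round(2),round(e,2),'footprint',ray(p,fc,6)[:2].round(1))
for k,uvs in A.items():
    for p,uv in zip(P,uvs):
        c=p['color'].astype(int); sat=(c.max(2)-c.min(2))/c.max(2)
        g=blob(sat<.22,uv); q,e=fit(p,g,MODEL[k],ray(p,uv,20)*[1,1,0],34)
        print(k,q.round(2),round(e,2),int(g.sum())); out.setdefault(k,q.tolist())
json.dump(out,open('poses.json','w'))
E
python3 look.py
```

```text
mat_small [524.47 440.68   2.93] 0.07 footprint [523.8 440.2]
mat_body [621.12 232.98   2.83] 0.08 footprint [620.6 232.7]
mat_octagon [6.7189e+02 1.1580e+01 3.4000e-01] 0.07 footprint [672.   11.4]
mat_large [ 633.09 -211.2     2.95] 0.07 footprint [ 632.  -211.2]
mat_switch [ 519.36 -431.97    2.91] 0.07 footprint [ 518.5 -432.6]
octagon_box [369.45 284.51   0.45] 0.05 424
octagon_box [367.93 281.35   0.58] 0.05 635
switch_box [ 4.5461e+02 -6.4000e-01  3.2000e-01] 0.05 588
switch_box [ 4.5278e+02 -2.4500e+00  3.2000e-01] 0.06 717
conduit_body [ 348.06 -284.26    3.57] 0.09 430
conduit_body [ 347.47 -285.74    0.47] 0.1 290
large_coupling [ 4.7246e+02 -1.7148e+02  2.0000e-01] 0.08 243
large_coupling [ 4.7070e+02 -1.7222e+02  1.1000e-01] 0.09 453
small_coupling [4.7428e+02 1.7561e+02 2.0000e-02] 0.13 98
small_coupling [4.7267e+02 1.7289e+02 1.2000e-01] 0.12 230
```

```bash
cat > pp.py <<'E'
import json, sys, numpy as np
from plant import manip
pose=json.load(open('poses.json')); B=np.array([-.9,-1.])   # mean of the two cameras
def down(phi): y=np.array([np.cos(phi),np.sin(phi),0]); z=np.array([0,0,-1.]); return np.c_[np.cross(y,z),y,z]
def best(xy,phis,zs):
    q0=np.array(manip.get_joint_positions()); c=[]
    for f in phis:
        s=[manip.inverse_kinematics([*xy,z],down(f)) for z in zs]
        if all(q is not None for q in s): c.append((np.abs(np.array(s[0])-q0).max(),f))
    return min(c)[1]
H=150
# name: mat, width, TCP height at grasp, pick phi offset/absolute, symmetric
SPEC={'octagon_box':('mat_octagon',66,8),'small_coupling':('mat_small',33,10),'switch_box':('mat_switch',54,9),
      'large_coupling':('mat_large',52,18),'conduit_body':('mat_body',34,6)}
def pickplace(k):
    mat,w,zt=SPEC[k]; o=np.array(pose[k]); m=np.array(pose[mat]); a=o[:2]+B; b=m[:2]+B
    base={'octagon_box':o[2]+np.arange(4)*np.pi/4,'switch_box':[o[2]+np.pi/2],'conduit_body':[o[2]+np.pi/2]}.get(k,[-.3,0.,.3])
    both=lambda l:[(f+j*np.pi+np.pi)%(2*np.pi)-np.pi for f in l for j in (0,1)]
    f=best(a,both(base),(H,zt)); manip.reach([*a,H],down(f)); manip.grip(1.0)
    manip.move_straight([*a,zt],vel=120)
    manip.grip(0.0,30); g=manip.get_width()*88; print(k,'phi',round(f,2),'width',round(g,1),'F',manip.get_gripper_force())
    if abs(g-w)>5: print('BAD GRASP'); return False
    manip.move_straight([*a,H],vel=150)
    tgt=[m[2]] if k in('switch_box','conduit_body') else np.arange(0,np.pi,.2)
    # long fittings: object x along mat y  <=>  grip line along mat x
    f2=best(b,both(tgt),(H,zt+6)); print('t',manip.get_time_s(),'held',round(manip.get_width()*88,1))
    manip.reach([*b,H],down(f2)); manip.move_straight([*b,zt+16],vel=150)
    hit=manip.move_straight([*b,zt+5],vel=20,until_force=6); print('hit',hit,'z',round(manip.get_ee_pos()[2]-zt,1))
    manip.dwell(.2); manip.grip(1.0); manip.dwell(.2); manip.move_straight([*b,H],vel=150)
    print('done',manip.get_time_s()); return True
for k in sys.argv[1:]:
    if not pickplace(k): break
E
python3 pp.py octagon_box
```

```text
Traceback (most recent call last):
  File "pp.py", line 32, in <module>
    if not pickplace(k): break
           ~~~~~~~~~^^^
  File "pp.py", line 20, in pickplace
    manip.move_straight([*a,zt],vel=120)
    ~~~~~~~~~~~~~~~~~~~^^^^^^^^^^^^^^^^^
plant.IKError: the arm cannot follow that straight line within its joint ranges
```

```bash
python3 - <<'E'
from pp import *
print(manip.get_time_s(),np.round(manip.get_joint_positions(),2),np.round(manip.get_ee_pos(),1))
o=np.array(pose['octagon_box']);a=o[:2]+B
lim=np.array([[-3.01,3.01],[-.46,2.08],[-1.47,1.51],[.13,2.56],[-1,4.14],[.04,2.09],[-2.66,2.66]])
for j in range(8):
    f=o[2]+j*np.pi/4
    print(round(f,2),*[None if q is None else (np.round(q,2).tolist()) for q in [manip.inverse_kinematics([*a,z],down(f)) for z in (150,80,8)]],sep='\n  ')
E
```

```text
2.7167 [-0.64  0.65 -0.19  2.12  0.3   0.4   0.17] [368.4 284.8 150.1]
0.45
  [-0.76, 0.64, 0.0, 2.13, -0.0, 0.37, -0.3]
  [-0.75, 0.79, -0.01, 2.17, 0.04, 0.19, -0.35]
  [-0.64, 0.94, -0.19, 2.17, 1.35, 0.16, -1.64]
1.24
  [-0.63, 0.65, -0.19, 2.12, 0.3, 0.4, 0.17]
  [-0.69, 0.78, -0.1, 2.17, 0.36, 0.21, 0.12]
  [-0.64, 0.94, -0.19, 2.17, 1.35, 0.16, -0.86]
2.02
  [-0.5, 0.67, -0.41, 2.12, 0.57, 0.47, 0.67]
  [-0.61, 0.79, -0.23, 2.16, 0.68, 0.26, 0.58]
  [-0.64, 0.94, -0.19, 2.17, 1.35, 0.16, -0.07]
2.81
  [-0.35, 0.71, -0.65, 2.11, 0.79, 0.58, 1.23]
  [-0.49, 0.81, -0.44, 2.16, 0.97, 0.38, 1.07]
  [-0.71, 0.94, -0.07, 2.18, 1.14, 0.06, 0.91]
3.59
  [-0.23, 0.78, -0.88, 2.1, 0.95, 0.73, 1.85]
  [-0.33, 0.87, -0.71, 2.15, 1.16, 0.58, 1.67]
  [-0.47, 0.97, -0.46, 2.16, 1.43, 0.38, 1.43]
4.38
  [-0.63, 0.65, -0.19, 2.12, 0.3, 0.4, 0.17]
  [-0.3, 0.89, -0.76, 2.15, 1.18, 0.62, 2.44]
  [-0.17, 1.18, -1.05, 2.15, 1.49, 0.93, 2.19]
5.16
  [-0.99, 0.68, 0.39, 2.14, -0.62, 0.43, -1.23]
  [-0.88, 0.8, 0.2, 2.17, -0.7, 0.23, -1.17]
  None
5.95
  [-0.87, 0.66, 0.18, 2.13, -0.31, 0.38, -0.77]
  [-0.8, 0.79, 0.08, 2.17, -0.31, 0.19, -0.78]
  [-0.64, 0.94, -0.19, 2.17, 1.35, 0.16, -2.43]
```

```bash
python3 - <<'E'
s=open('pp.py').read()
a=s.index('def best'); b=s.index('H=150')
s=s[:a]+'''def go(xy,phis,z):
    """hover over xy and descend to z with the first workable grip angle; smoothest joint paths first"""
    q0=np.array(manip.get_joint_positions()); c=[]
    for f in phis:
        s=[manip.inverse_kinematics([*xy,h],down(f)) for h in (H,(H+z)/2,z)]
        if all(q is not None for q in s): c.append((np.abs(np.diff(s,axis=0)).max()+.3*np.abs(np.array(s[0])-q0).max(),f))
    for _,f in sorted(c):
        try:
            manip.reach([*xy,H],down(f)); manip.grip(1.0) if not holding else None
            manip.move_straight([*xy,z],vel=130); return f
        except manip.IKError: print('no line at',round(f,2))
    raise SystemExit('no way down')
holding=False
'''+s[b:]
s=s.replace('''f=best(a,both(base),(H,zt)); manip.reach([*a,H],down(f)); manip.grip(1.0)
    manip.move_straight([*a,zt],vel=120)
''','''global holding; holding=False; f=go(a,both(base),zt)
''')
a=s.index('    f2=best'); b=s.index('    hit=')
s=s[:a]+'''    print('t',manip.get_time_s(),'held',round(manip.get_width()*88,1)); holding=True
    go(b,both(tgt),zt+16)
'''+s[b:]
open('pp.py','w').write(s)
E
python3 pp.py octagon_box
```

```text
octagon_box phi 2.81 width 65.8 F 29.984173346310854
t 6.725 held 65.6
hit True z 6.3
done 11.8167
```

```bash
python3 pp.py small_coupling switch_box large_coupling conduit_body
```

```text
small_coupling phi 2.84 width 32.4 F 29.99990683340002
t 16.2333 held 32.3
hit True z 6.0
done 21.275
no line at 1.89no way down
```

```bash
python3 - <<'E'
from pp import *
print(manip.get_time_s(),np.round(manip.get_joint_positions(),2),np.round(manip.get_ee_pos(),1))
for k in('switch_box','conduit_body'):
  o=np.array(pose[k]);a=o[:2]+B; print(k)
  for f in (o[2]-np.pi/2,o[2]+np.pi/2):
    f=(f+np.pi)%(2*np.pi)-np.pi
    print(round(f,2),*[None if q is None else (np.round(q,2).tolist()) for q in [manip.inverse_kinematics([*a,z],down(f)) for z in (150,80,50,8)]],sep='\n  ')
E
```

```text
23.1333 [ 0.18  0.66 -0.43  2.15  0.62  0.46  1.15] [454.1  -0.8 149.9]
switch_box
-1.25
  [-0.48, 0.74, 0.65, 2.18, -0.94, 0.53, -0.36]
  [-0.23, 0.8, 0.22, 2.21, -0.83, 0.21, -0.51]
  [-0.11, 0.85, 0.02, 2.21, -0.16, 0.08, -1.19]
  None
1.89
  [0.18, 0.66, -0.43, 2.15, 0.62, 0.46, 1.15]
  [0.05, 0.79, -0.24, 2.19, 0.78, 0.25, 1.01]
  [-0.01, 0.85, -0.14, 2.21, 0.85, 0.14, 0.94]
  [0.28, 1.01, -0.62, 2.19, 1.51, 0.51, 0.31]
conduit_body
2.0
  [0.94, 0.68, -0.57, 2.15, 0.76, 0.51, 1.8]
  [0.85, 0.8, -0.43, 2.2, 1.04, 0.35, 1.53]
  [0.78, 0.86, -0.31, 2.21, 1.18, 0.25, 1.4]
  [1.07, 1.08, -0.83, 2.2, 1.52, 0.71, 1.09]
-1.14
  [0.48, 0.64, 0.17, 2.18, -0.31, 0.34, -0.23]
  [0.55, 0.78, 0.05, 2.22, -0.26, 0.15, -0.29]
  [0.57, 0.85, 0.02, 2.22, -0.21, 0.07, -0.35]
  [1.25, 1.31, -1.26, 2.19, 1.53, 1.17, -2.03]
```

```bash
python3 - <<'E'
s=open('pp.py').read()
s=s.replace('''        except manip.IKError: print('no line at',round(f,2))
''','''        except manip.IKError: print('no line at',round(f,2))
        try:   # enter the elbow branch of the low pose from a raised copy of it
            q=np.array(manip.inverse_kinematics([*xy,z],down(f)))-[0,.35,0,0,0,0,0]
            manip.set_joints(q); print('raised',np.round(manip.get_ee_pos()))
            manip.reach([*xy,H],down(f)); print(np.round(manip.get_joint_positions(),2))
            manip.move_straight([*xy,z],vel=130); return f
        except manip.IKError: print('nor raised')
''')
open('pp.py','w').write(s)
E
python3 pp.py switch_box
```

```text
no line at 1.89
raised [539. -26. 179.]
[ 0.26  0.68 -0.56  2.14  0.75  0.52  1.01]
nor raisedno way down
```

```bash
sed -i 's/-\[0,.35,0,0,0,0,0\]/+[.35,-.3,-.5,0,0,.3,0]/' pp.py
python3 pp.py switch_box
```

```text
no line at 1.89
raised [543. -55. 231.]
[ 0.51  0.83 -1.04  2.13  1.04  0.83  0.69]
switch_box phi 1.89 width 53.7 F 29.992364952340722
t 29.9167 held 53.4
hit True z 6.2
done 35.2417
```

Good. Now the remaining two.

```bash
python3 pp.py large_coupling conduit_body; python3 - <<'E'
from plant import optics
import cv2
p=optics.read_camera('top'); cv2.imwrite('pics/top1.png',cv2.resize(p['color'][120:320,150:510,::-1],(720,400)))
E
```

```text
large_coupling phi 0.0 width 50.7 F 29.999408725700505
t 39.3417 held 50.8
hit True z 6.2
done 43.6917
conduit_body phi 2.0 width 33.9 F 29.99546153470874
t 48.5083 held 33.3
hit True z 6.1
done 54.6333
```

View pics/top1.png

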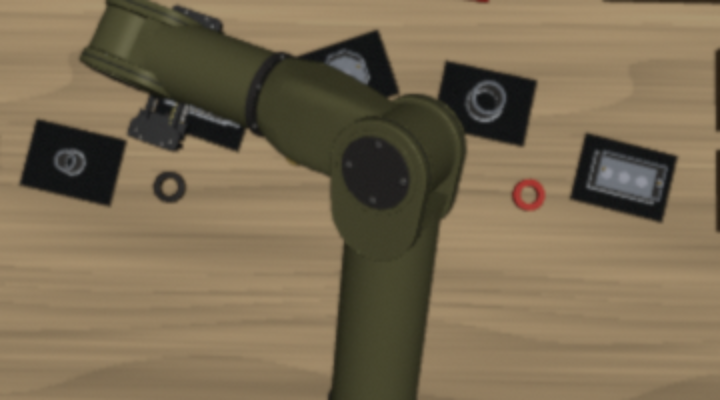

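The crop shows small, large and switch fittings on their mats at (70,162), (485,102) and (625,175). The arm hides the octagon box and conduit body, so I move it back to its start pose and look again.

```bash
cat > chk.py <<'E'
from vis import *
from plant import manip
e=manip.get_ee_pos(); manip.move_straight([e[0],e[1],220]); manip.set_joints([-1.169,0.689,-0.195,1.565,0.157,0.902,-0.215])
pose=json.load(open('poses.json')); mm=dict(octagon_box='mat_octagon',switch_box='mat_switch',conduit_body='mat_body',large_coupling='mat_large',small_coupling='mat_small')
P=[optics.read_camera(n) for n in('top','scene')]
for p,n in zip(P,('top','scene')):
    im=p['color'].copy(); im=cv2.resize(im,None,fx=4,fy=4,interpolation=cv2.INTER_CUBIC); tiles=[]
    for k,m in mm.items():
        x,y,yaw=pose[m]; B=np.array([-.0,-.0]) if n=='top' else np.array([-1.7,-2.])
        q=yaw+np.pi/2 if k in('switch_box','conduit_body') else yaw
        for d in optics.trace(k,p)[:1]:
            print(n,k,d['confidence'],(fit(p,d['mask'],MODEL[k],np.r_[ray(p,d['centre'],26)[:2],6],32,yaws=[q])[0]-[x+B[0],y+B[1],q]).round(2))
        c,s=np.cos(q),np.sin(q)
        for Q in MODEL[k]:   # expected outline
            X=np.c_[Q[:,:2]@np.array([[c,s],[-s,c]])+[x,y]+B,Q[:,2]+6]
            cv2.polylines(im,[cv2.convexHull(((proj(p,X)+.5)*4).astype(np.int32))],True,(255,0,0),1)
        u,v=(proj(p,[[x,y,20]])[0]*4).astype(int); tiles.append(im[v-120:v+120,u-130:u+130])
    tiles.append(np.zeros_like(tiles[0])); cv2.imwrite(f'pics/chk_{n}.png',np.vstack([np.hstack(tiles[:3]),np.hstack(tiles[3:])])[:,:,::-1])
print(manip.get_time_s())
E
python3 chk.py
```

```text
top octagon_box 0.71 [-2.64 -1.76  0.06]
top switch_box 0.76 [-1.79 -0.74  0.01]
top large_coupling 0.62 [-3.18  0.34  0.23]
top small_coupling 0.58 [-1.8  -2.09  0.15]
scene octagon_box 0.97 [-2.22  1.43  0.03]
scene switch_box 0.61 [-0.87  2.43  0.01]
scene conduit_body 0.68 [ 0.79  1.16 -0.01]
scene large_coupling 0.97 [-0.19  2.74  0.22]
scene small_coupling 0.72 [-1.32  0.28  0.12]
57.8167
```

View pics/chk_top.png

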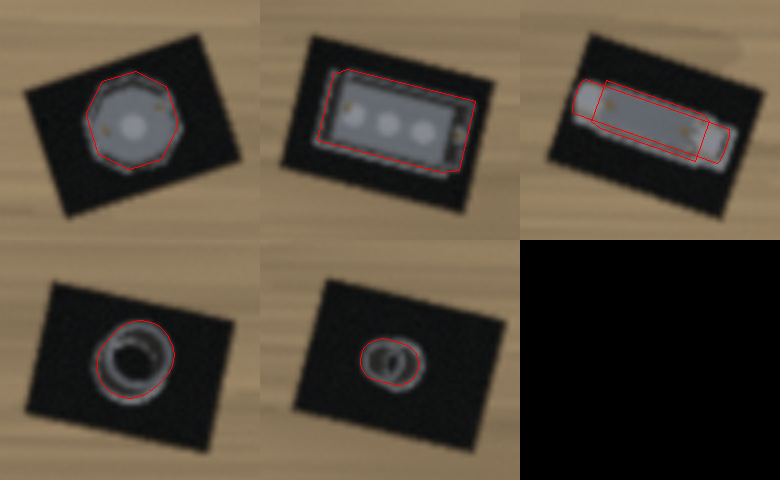

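View pics/chk_scene.png

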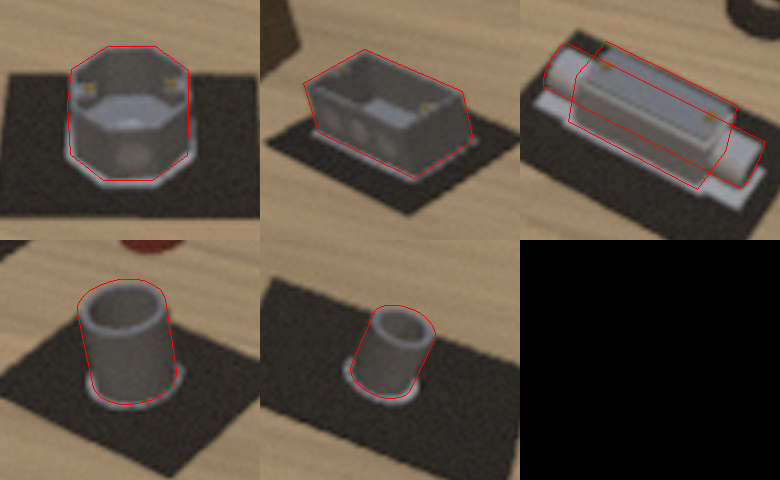

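Both sheets show every fitting upright inside its white footprint, close to the red expected outlines. Offsets are about 3 mm or less, and the conduit body is shifted only a few mm along its length.

```bash
python3 -c "
from plant import manip
print(manip.sign_off())"
```

```text
the job is handed in; nothing more can be done
None
```

All five fittings stand upright on their matching mats, released and within a few mm of centre by the final camera check; the job was handed in at about 58 s of the 115 s limit, and no verdict came back.

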